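Close the sample chamber and tighten its cover in cross order

TASK

The sample chamber's sliding cover was left open: push it fully home over the port, then tighten its four wing screws clockwise in cross order - any one first, next the one diagonally opposite, then the other two. Tighten them evenly, each until its wings lie along the black index rib that points to the middle of the cover and no further. Keep the cover shut, and leave the glassware and tools around it where they are.

Things in the scene. Friction and masses are not known exactly. Their poses are not given: they have to be found in the camera images.
- chamber: Silver sample chamber, a low fixed casing 200 mm (its x) by 450 mm (its y, from -200 to +250 mm), with a flat deck 70 mm above the table. Origin on the table directly under the middle of the round port in the deck; z up. A square grey anodised aluminium cover (172 x 170 mm, top face 87 mm above the table) slides on the deck between two low guide rails (tops 84 mm up) along the chamber's y; it is home over the port and its rubber gasket when its middle is over the origin.
- cover (a joint): How far the cover stands open along the chamber's +y, m: 0 is fully home against its end stops, at most 0.12. It moves stiffly (about 10 N) and stays where it is left.
- tab (a point): Push tab of the cover: an upright aluminium plate 50 mm wide (chamber x), 8 mm thick (chamber y), its top 123 mm above the table, on a tongue at the cover's +y end. The point is the middle of its outer (+y) face, 105 mm above the table; with the cover home it lies at chamber (0, +118 mm). Beyond it is only the bare deck, 70 mm up. Axes as the chamber's. Push towards the chamber's -y to close.
- wing_near_right (a point): Wing screw at the chamber's -x, -y corner, on the cover, 62 mm in x and in y from the cover's middle and moving with it. A steel hub of radius 9 mm with two opposite upright wings, 76 mm tip to tip, 8 mm thick, from 95 to 121 mm above the table. The point is on the screw's axis, 107 mm above the table; its x axis runs along the wings, z up. The four differ only by position.
- wing_far_left (a point): Wing screw at the +x, +y corner, diagonally opposite near_right, on the cover, 62 mm in x and in y from the cover's middle and moving with it. A steel hub of radius 9 mm with two opposite upright wings, 76 mm tip to tip, 8 mm thick, from 95 to 121 mm above the table. The point is on the screw's axis, 107 mm above the table; its x axis runs along the wings, z up. The four differ only by position.
- wing_far_right (a point): Wing screw at the +x, -y corner, on the cover, 62 mm in x and in y from the cover's middle and moving with it. A steel hub of radius 9 mm with two opposite upright wings, 76 mm tip to tip, 8 mm thick, from 95 to 121 mm above the table. The point is on the screw's axis, 107 mm above the table; its x axis runs along the wings, z up. The four differ only by position.
- wing_near_left (a point): Wing screw at the -x, +y corner, diagonally opposite far_right, on the cover, 62 mm in x and in y from the cover's middle and moving with it. A steel hub of radius 9 mm with two opposite upright wings, 76 mm tip to tip, 8 mm thick, from 95 to 121 mm above the table. The point is on the screw's axis, 107 mm above the table; its x axis runs along the wings, z up. The four differ only by position.
- screw_near_right (a joint): Turn of the wing screw at the chamber's -x, -y corner: grows clockwise seen from above (tightening), rad. At 0 the wings lie square to the line from the screw to the cover's middle; at 1.57 they lie along that line and the black index rib on the cover, which is tight. Turns against even friction (0.08 N m), stays where it is left; its end of travel at 2.3 is over-tight.
- screw_far_left (a joint): Turn of the wing screw at the +x, +y corner: grows clockwise seen from above (tightening), rad. At 0 the wings lie square to the line from the screw to the cover's middle; at 1.57 they lie along that line and the black index rib on the cover, which is tight. Turns against even friction (0.08 N m), stays where it is left; its end of travel at 2.3 is over-tight.
- screw_far_right (a joint): Turn of the wing screw at the +x, -y corner: grows clockwise seen from above (tightening), rad. At 0 the wings lie square to the line from the screw to the cover's middle; at 1.57 they lie along that line and the black index rib on the cover, which is tight. Turns against even friction (0.08 N m), stays where it is left; its end of travel at 2.3 is over-tight.
- screw_near_left (a joint): Turn of the wing screw at the -x, +y corner: grows clockwise seen from above (tightening), rad. At 0 the wings lie square to the line from the screw to the cover's middle; at 1.57 they lie along that line and the black index rib on the cover, which is tight. Turns against even friction (0.08 N m), stays where it is left; its end of travel at 2.3 is over-tight.
- jar: Bystander: amber glass jar, radius 21 mm, 48 mm high, standing on the chamber's deck at the -y end. Origin at the middle of its underside.
- bottle_a: Bystander: glass reagent bottle, radius 35 mm, 160 mm high. Origin at the middle of its underside.
- bottle_b: Bystander: larger glass reagent bottle, radius 43 mm, 190 mm high. Origin at the middle of its underside.
- beaker: Bystander: glass beaker, radius 34 mm, 90 mm high, behind the chamber. Origin at the middle of its underside.
- screwdriver: Bystander: screwdriver lying in front of the chamber. Origin under its middle.
- spatula: Bystander: steel spatula lying on the table. Origin under its middle.
- dish: Bystander: white ceramic dish, radius 45 mm, 25 mm high. Origin at the middle of its underside.

How it is judged:
By the outcome, as a careful person would: the job done as asked, in the order asked, and still so for the second after the job is handed in, with the robot touching nothing.
It also fails if it takes over 72 s, if anything falls off the work surface, if the arm or the gripper's body presses on something with over 40 N, if the wrist force passes 120 N, or if a joint passes its speed limit or range.

ROBOT

A 7-joint arm with a two-finger parallel gripper is mounted at the origin on the work surface. World frame = base frame: x ahead of the robot, y to its left, z up, the work surface at z = 0. Lengths are in m, angles in rad, forces in N, time in s.
With the tool pointing down it reaches from about 0.4 to 0.85 m from the base axis. Payload 6.9 kg.
Tool frame: the origin (TCP) lies on the centre line of the jaws, within the pads' length; the fingertips stand 25 mm ahead of it and the grasp point (between the pads) lies 6 mm ahead of it (manip.tip_extent is the z of the fingertips in the tool frame, in m); z points along the fingers, x is the direction in which the jaws open and shut, and the axes are right-handed (so a half turn about z gives the same grasp; the last joint's range is limited). The gripper opens to 85 mm and grips with 20 to 120 N. Pads are 22 mm wide; open, the fingers measure 114 mm over their backs; the gripper's body (76 mm by 85 mm) begins 54 mm behind the grasp point. The pads swing forward as they close: fully open they stand 13 mm farther back than shut.
Start: joints at [1.435, 0.507, -0.238, 1.5, 0.126, 1.149, -0.155], TCP at [0.15, -0.607, 0.256] pointing down, gripper open.
Joint ranges: [-3.08, 3.08], [-0.24, 2.05], [-1.43, 1.35], [0, 2.5], [-1.52, 4.66], [0.17, 1.96], [-2.89, 2.89]. Speed limits (rad/s): [2.39, 2.39, 3.14, 3.14, 3.14, 3.14, 3.14].

INTERFACE

Orientations are given as [roll, pitch, yaw] about the fixed x, y, z axes, in that order (R = Rz(yaw) Ry(pitch) Rx(roll)).
In Python, from workcell import manip gives the robot as it stands.
- The arm moves only by the tool drive_tool, never from a script. Its arguments are lists of equal length, an entry for each row: "gripper": the opening, from 0 (shut) to 1 (fully open); "linear": the shift along the tool's x, y, z in units of 50 mm (1.0 is 50 mm), a list of three; "spin": the turn about the tool's z in rad. A call has 1 to 20 rows; each row is the pose to reach, as a shift and turn from the pose commanded when the call began, along the tool's axes at that moment; what a row does not reach only later rows make up. A row lasts 1/10 s, in which the tool goes at most 50 mm and 8.59 degrees, less where a joint would pass 70% of its speed; a pose out of reach is approached as far as the arm can. A call with a gripper value outside its range is refused whole. The fingers move at their own pace and stop on an object; "force" is the grip in N (left out, the last holds). Time passes only in rows, so rows that repeat a pose let the fingers close. It gives the time, the measured TCP pose, the force and the opening at its end, in the units of the state.
- manip.read_state(): the state, without advancing time (a new reading comes with each control period).
- manip.grab_frame(name): name is "scene" or "top"; returns a dict with "img" (384x512x3 uint8, red, green, blue), "fx", "fy", "cx", "cy" (pixels), "distortion" ([k1, k2, p1, p2, k3] as OpenCV has them; the pictures are not rectified), "xyz" and "rotation" of the camera in the world. Camera axes: x right, y up, looking along -z (the intrinsics and any distortion apply to the point x, -y, -z); pixel columns grow to the right and rows downward; lengths in m; the calibration is good to about 2 mm. A picture is of the moment at which its call begins. There is no depth.
- manip.close_job(): hands the job in, once; it reports no verdict.
The state is a dict: "time": time; "qpos": joint angles; "joint_vel": joint speeds; "effort": joint torques, N m; "eef_pos": TCP position; "orientation": TCP orientation; "contact_force": force on the tool from outside, world axes, zero at the start; "moment": the same for the moment, N m; "gripper_width": finger opening in m.
Only numpy, scipy, OpenCV 4.12 (cv2) and the standard library are available. Lean on these libraries where they do the work, as an engineer would, in place of code of your own. Each camera call takes 0.05 s, during which the arm holds its last target. There are 200 camera calls.

## Working session

There is one attempt and no reset: what is moved stays moved. The work goes in short steps, Python scripts to look and compute and a tool call to move; the robot and the scene stay as the last step left them, time stands still between calls to the robot, and variables do not carry over. Pictures are saved under pics/ and viewed, about 8 in all and at most 12, crops included, and the job is handed in when it is done.

Besides the shell and the picture viewer there is one more tool, called after "Request:" as a command line: name --pt "numbers of a row" for each row, then --argument value for the rest. drive_tool: Moves the arm, as the interface text tells. Its arguments: {"type":"object","properties":{"gripper":{"type":"array"},"linear":{"type":"array"},"spin":{"type":"array"},"force":{"type":"number"}},"required":["gripper","linear","spin"]}

```bash
mkdir -p pics; ls; cat > h.py <<'E'
import numpy as np, cv2
from workcell import manip
def grab(n,fn=None):
    f=manip.grab_frame(n)
    if fn: cv2.imwrite('pics/'+fn,cv2.cvtColor(f['img'],cv2.COLOR_RGB2BGR))
    return f
def cam(f):
    K=np.array([[f['fx'],0,f['cx']],[0,f['fy'],f['cy']],[0,0,1.]])
    return K,np.array(f['distortion'],float),np.array(f['xyz']),np.array(f['rotation'])
def ray(f,uv,z):
    K,d,t,R=cam(f)
    p=cv2.undistortPoints(np.array(uv,float).reshape(-1,1,2),K,d).reshape(-1,2)
    D=np.c_[p[:,0],-p[:,1],-np.ones(len(p))]@R.T
    return t+D*((z-t[2])/D[:,2])[:,None]
def proj(f,P):
    K,d,t,R=cam(f)
    q=(np.array(P,float).reshape(-1,3)-t)@R
    q=q*[1,-1,-1]
    return cv2.projectPoints(q,np.zeros(3),np.zeros(3),K,d)[0].reshape(-1,2)
E
python3 - <<'E'
from h import *
for n in('top','scene'):
    f=grab(n,n+'0.png'); print(n,{k:np.round(v,3).tolist() for k,v in f.items() if k!='img'})
print(manip.read_state(), manip.tip_extent)
E
```

```text
pics
top {'fx': 368.001, 'fy': 368.001, 'cx': 252.575, 'cy': 192.261, 'distortion': [-0.106, 0.0, 0.0, 0.0, 0.0], 'xyz': [0.322, -0.034, 1.088], 'rotation': [0.215, -0.002, -1.582]}
scene {'fx': 489.95, 'fy': 489.95, 'cx': 253.286, 'cy': 188.052, 'distortion': [-0.118, 0.0, 0.0, 0.0, 0.0], 'xyz': [1.305, -0.368, 1.073], 'rotation': [0.719, -0.002, 1.15]}
{'time': 0.1, 'qpos': array([ 1.43450594,  0.50826581, -0.23753091,  1.50103711,  0.12571897,
        1.14889745, -0.15478558]), 'joint_vel': array([ 0.00152936, -0.00227399, -0.00111347, -0.00163235, -0.00065226,
        0.00024629, -0.00026591]), 'effort': array([-5.53381236e-03, -6.21841478e+01, -2.19452865e+00, -2.50207919e+01,
        1.25985243e-02,  7.83386291e-03, -3.19015828e-05]), 'eef_pos': array([ 0.14947631, -0.60643942,  0.25550761]), 'orientation': array([ 3.14154742e+00,  1.61648841e-03, -1.32897208e+00]), 'contact_force': array([0.78935484, 0.7847609 , 0.92489573]), 'moment': array([ 0.00730287,  0.02022809, -0.01506101]), 'gripper_width': 0.0852876251639627} 0.025
```

View pics/top0.png

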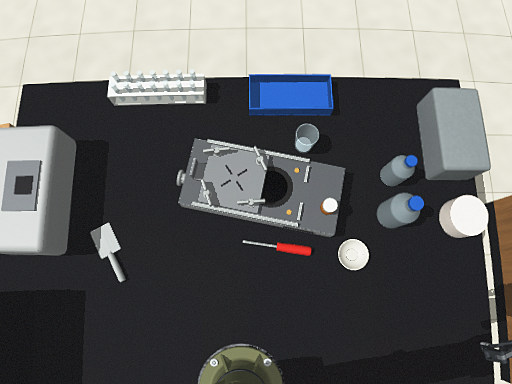

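View pics/scene0.png

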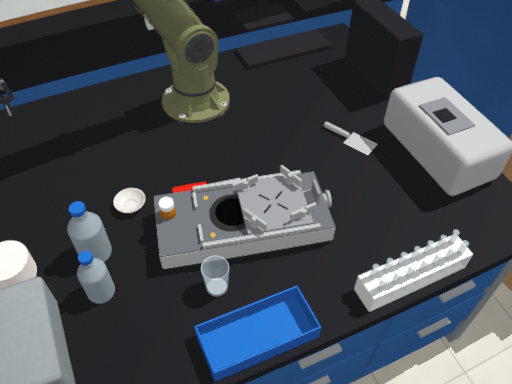

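Both views show the chamber with the cover open by about a third to a half. In the top view the cover is at about (235,182) and the port at (270,187). The tab is to the left, at about (193,168). Next I enlarge the top view.

```bash
sed -i "s/np.array(f\['rotation'\])$/Rot.from_euler('xyz',f['rotation']).as_matrix()/; 1a from scipy.spatial.transform import Rotation as Rot" h.py
python3 - <<'E'
from h import *
im=cv2.imread('pics/top0.png')[128:248,170:360]
cv2.imwrite('pics/c1.png',cv2.resize(im,None,fx=4.2,fy=4.2,interpolation=cv2.INTER_CUBIC))
im=cv2.imread('pics/scene0.png')[160:270,150:340]
cv2.imwrite('pics/c2.png',cv2.resize(im,None,fx=4.2,fy=4.2,interpolation=cv2.INTER_CUBIC))
E
```

```text
(no output)
```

View pics/c1.png

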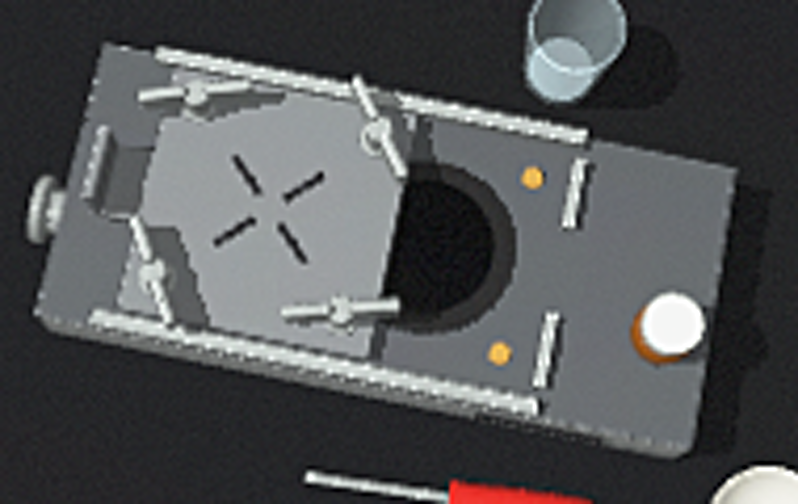

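View pics/c2.png

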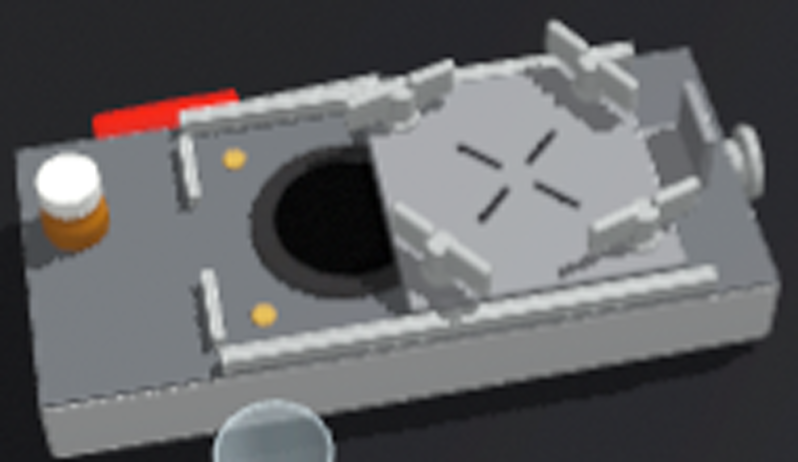

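```bash
cat > fit.py <<'E'
from h import *
from scipy.optimize import least_squares
ft=manip.grab_frame('top'); fs=manip.grab_frame('scene')
T=lambda a:np.array(a,float)/4.2+[170,128]-.38
S=lambda a:np.array(a,float)/4.2+[150,160]-.38
cor=np.array([[.1,.25],[.1,-.2],[-.1,-.2],[-.1,.25]])
ct=T([[104,43],[738,168],[690,447],[38,316]]); cs=S([[778,283],[40,405],[17,150],[690,48]])
def W(p,xy,z):
    c,s=np.cos(p[2]),np.sin(p[2]); xy=np.atleast_2d(xy)
    return np.c_[xy@np.array([[c,s],[-s,c]])+p[:2],np.full(len(xy),z)]
ht=T([[195,96],[376,137],[342,310],[151,272]]); hs=S([[652,225],[440,255],[403,105],[593,72]])
hub=np.array([[.062,.062],[.062,-.062],[-.062,-.062],[-.062,.062]])
def r(p):
    C=W(p,cor,.07); H=W(p,hub+[0,p[3]],.113)
    return np.r_[proj(ft,C)-ct,proj(fs,C)-cs,proj(ft,H)-ht,proj(fs,H)-hs].ravel()
s=least_squares(r,[.55,-.05,-.2,.08],loss='soft_l1')
p=s.x
if __name__=='__main__':
    print(p.round(4)); print(r(p).reshape(-1,2).round(1).tolist())
    print('hubs',W(p,hub+[0,p[3]],.107).round(4).tolist(),'tab',W(p,[0,.118+p[3]],.105).round(4))
    tips={'fl':[[140,97],[258,86]],'fr':[[357,78],[404,175]],'nr':[[284,315],[398,304]],'nl':[[134,220],[172,324]]}
    d={'fl':(1,1),'fr':(1,-1),'nr':(-1,-1),'nl':(-1,1)}
    for k,v in tips.items():
        P=ray(ft,T(v),.121); u=P[1]-P[0]; a=np.arctan2(u[1],u[0])-p[2]
        b=np.arctan2(*d[k][::-1])
        print(k,'len',np.linalg.norm(u).round(3),'mid',P.mean(0).round(3),'turn',np.degrees((b+np.pi/2-a+np.pi/2)%np.pi-np.pi/2).round(1))
    print(ray(ft,T([[668,322]]),.118),'jar')
E
python3 fit.py
```

```text
[ 0.5604 -0.0913 -0.2172  0.1086]
[[0.0, -0.6], [0.1, -0.1], [0.7, 1.2], [-1.1, -0.2], [1.1, 0.2], [-0.1, 1.0], [-0.6, 0.3], [0.1, 0.1], [0.2, -0.8], [0.7, -1.9], [-0.4, -0.1], [0.4, -0.2], [-1.4, -3.0], [0.7, -2.2], [-0.2, -3.1], [0.2, -2.1]]
hubs [[0.6577, 0.062, 0.107], [0.631, -0.0591, 0.107], [0.5099, -0.0324, 0.107], [0.5366, 0.0887, 0.107]] tab [[0.6092 0.13   0.105 ]]
fl len 0.078 mid [0.656 0.059 0.121] turn 27.7
fr len 0.073 mid [ 0.631 -0.06   0.121] turn 8.6
nr len 0.073 mid [ 0.509 -0.033  0.121] turn 27.5
nl len 0.073 mid [0.535 0.088 0.121] turn 12.1
[[ 0.49867094 -0.24252164  0.118     ]] jar
```

```bash
cat > mv.py <<'E'
from fit import W
from h import *
P=np.array([0.5604,-0.0913,-0.2172,0.1086])
def rel(cxy,z,cyaw,s=None,world=False):
    """chamber xy, world z, yaw relative to chamber (deg) -> linear units, spin"""
    s=s or manip.read_state()
    t=np.r_[cxy,z] if world else W(P,cxy,z)[0]
    R=Rot.from_euler('xyz',s['orientation']).as_matrix()
    y=s['orientation'][2]; dy=(P[2]+np.radians(cyaw)-y+np.pi)%(2*np.pi)-np.pi
    return (R.T@(t-s['eef_pos'])/.05).round(3).tolist(),round(-dy,3)
def st():
    s=manip.read_state(); c,n=np.cos(P[2]),np.sin(P[2]); d=s['eef_pos'][:2]-P[:2]
    print('t',round(s['time'],2),'cham',(d@np.array([[c,-n],[n,c]])).round(4),'z',s['eef_pos'][2].round(4),'cyaw',np.degrees(s['orientation'][2]-P[2]).round(2),'F',s['contact_force'].round(1),'w',s['gripper_width'].round(4),'q7',s['qpos'][6].round(2))
E
python3 - <<'E'
from mv import *
st(); print(rel([.48,-.3],.25,0,world=True)); print(rel([0,.275],.2,0)); print(W(P,[0,.275],.2))
E
```

```text
Traceback (most recent call last):
  File "mv.py", line 13, in st
    print('t',round(s['time'],2),'cham',(d@np.array([[c,-n],[n,c]])).round(4),'z',s['eef_pos'][2].round(4),'cyaw',np.degrees(s['orientation'][2]-P[2]).round(2),'F',s['contact_force'].round(1),'w',s['gripper_width'].round(4),'q7',s['qpos'][6].round(2))
                                                                                                                                                                                                    ^^^^^^^^^^^^^^^^^^^^^^^^
AttributeError: 'float' object has no attribute 'round'
```

```bash
python3 - <<'E'
s=open('mv.py').read().replace("from fit import W\n","").replace("s['gripper_width'].round(4)","round(s['gripper_width'],4)")
w="def W(p,xy,z):\n    c,s=np.cos(p[2]),np.sin(p[2]); xy=np.atleast_2d(xy)\n    return np.c_[xy@np.array([[c,s],[-s,c]])+p[:2],np.full(len(xy),z)]\n"
open('mv.py','w').write(s.replace("P=np",w+"P=np",1))
E
python3 - <<'E'
from mv import *
st(); print(rel([.48,-.3],.25,0,world=True)); print(rel([0,.275],.2,0)); print(W(P,[0,.275],.2))
E
```

```text
t 0.3 cham [-0.2901 -0.5918] z 0.256 cyaw -63.7 F [-0.3  0.2 -0. ] w 0.0855 q7 -0.15
([-4.373, -7.885, 0.122], np.float64(-1.112))
([-12.971, -12.883, 1.128], np.float64(-1.112))
[[0.61966147 0.17723878 0.2       ]]
```

Request:
drive_tool --gripper '[0, 0, 0, 0, 0, 0, 0, 0, 0, 0, 0, 0, 0, 0, 0, 0, 0, 0, 0, 0]' --pt "-4.37 -7.88 0" --pt "-4.37 -7.88 0" --pt "-4.37 -7.88 0" --pt "-4.37 -7.88 0" --pt "-4.37 -7.88 0" --pt "-4.37 -7.88 0" --pt "-4.37 -7.88 0" --pt "-4.37 -7.88 0" --pt "-4.37 -7.88 0" --pt "-12.97 -12.88 0" --pt "-12.97 -12.88 0" --pt "-12.97 -12.88 0" --pt "-12.97 -12.88 0" --pt "-12.97 -12.88 0" --pt "-12.97 -12.88 0" --pt "-12.97 -12.88 0" --pt "-12.97 -12.88 0" --pt "-12.97 -12.88 0" --pt "-12.97 -12.88 0" --pt "-12.97 -12.88 0" --spin '[-1.11, -1.11, -1.11, -1.11, -1.11, -1.11, -1.11, -1.11, -1.11, -1.11, -1.11, -1.11, -1.11, -1.11, -1.11, -1.11, -1.11, -1.11, -1.11, -1.11]'

```text
time: 2.3
eef_pos: [0.6187, 0.1862, 0.2561]
orientation: [-3.136, 0.002, -0.209]
contact_force: [0.5, 0.7, -0.3]
gripper_width: 0.0004
```

```bash
python3 - <<'E'
from mv import *
st(); print(rel([0,.275],.2,0)); print(rel([0,.275],.116,0)); print(rel([0,.131],.116,0))
E
```

```text
t 2.3 cham [-0.0029  0.2836] z 0.2561 cyaw 0.47 F [ 0.5  0.7 -0.3] w 0.0004 q7 -0.84
([0.058, 0.178, 1.121], np.float64(0.008))
([0.061, 0.188, 2.801], np.float64(0.008))
([0.037, 3.068, 2.785], np.float64(0.008))
```

Request:
drive_tool --gripper '[0, 0, 0, 0, 0, 0]' --pt "0.06 0.18 1" --pt "0.06 0.18 2" --pt "0.06 0.18 2.5" --pt "0.06 0.18 2.8" --pt "0.06 0.18 2.8" --pt "0.06 0.18 2.8" --spin '[0.008, 0.008, 0.008, 0.008, 0.008, 0.008]'

```text
time: 2.9
eef_pos: [0.6213, 0.1679, 0.1176]
orientation: [-3.14, -0.001, -0.227]
contact_force: [-0.6, 1.5, 0.3]
gripper_width: 0.0
```

```bash
python3 - <<'E'
from mv import *
st(); print(rel([0,.14],.116,0)); print(rel([0,.131],.116,0))
E
```

```text
t 2.9 cham [0.0036 0.2663] z 0.1176 cyaw -0.57 F [-0.6  1.5  0.3] w 0.0 q7 -0.91
([-0.048, 2.526, 0.028], np.float64(-0.01))
([-0.046, 2.706, 0.028], np.float64(-0.01))
```

Request:
drive_tool --gripper '[0, 0, 0, 0, 0, 0, 0, 0, 0, 0, 0, 0, 0, 0, 0, 0, 0]' --pt "-0.05 0.2 0.03" --pt "-0.05 0.4 0.03" --pt "-0.05 0.6 0.03" --pt "-0.05 0.8 0.03" --pt "-0.05 1.0 0.03" --pt "-0.05 1.2 0.03" --pt "-0.05 1.4 0.03" --pt "-0.05 1.6 0.03" --pt "-0.05 1.8 0.03" --pt "-0.05 2.0 0.03" --pt "-0.05 2.2 0.03" --pt "-0.05 2.35 0.03" --pt "-0.05 2.45 0.03" --pt "-0.05 2.52 0.03" --pt "-0.05 2.52 0.03" --pt "-0.05 2.52 0.03" --pt "-0.05 2.52 0.03" --spin '[-0.01, -0.01, -0.01, -0.01, -0.01, -0.01, -0.01, -0.01, -0.01, -0.01, -0.01, -0.01, -0.01, -0.01, -0.01, -0.01, -0.01]'

```text
time: 4.6
eef_pos: [0.5917, 0.047, 0.1159]
orientation: [-3.137, -0.004, -0.216]
contact_force: [4.9, 5.3, -2.2]
gripper_width: 0.0002
```

```bash
python3 - <<'E'
from mv import *
st(); print(rel([0,.131],.116,0))
grab('top','t1.png')
E
```

```text
t 4.6 cham [0.0008 0.1418] z 0.1159 cyaw 0.05 F [ 4.9  5.3 -2.2] w 0.0002 q7 -0.76
([-0.015, 0.216, -0.003], np.float64(0.001))
```

Request:
drive_tool --gripper '[0, 0, 0, 0, 0, 0, 0, 0, 0, 0]' --pt "0 0.03 0" --pt "0 0.06 0" --pt "0 0.09 0" --pt "0 0.12 0" --pt "0 0.14 0" --pt "0 0.16 0" --pt "0 0.18 0" --pt "0 0.2 0" --pt "0 0.2 0" --pt "0 0.2 0" --spin '[0, 0, 0, 0, 0, 0, 0, 0, 0, 0]'

```text
time: 5.65
eef_pos: [0.5898, 0.0381, 0.1159]
orientation: [-3.136, -0.005, -0.216]
contact_force: [6.4, 8.4, -4.3]
gripper_width: -0.0004
```

```bash
python3 - <<'E'
from mv import *
st()
E
```

```text
t 5.65 cham [0.0008 0.1327] z 0.1159 cyaw 0.09 F [ 6.4  8.4 -4.3] w -0.0004 q7 -0.74
```

Request:
drive_tool --gripper '[0, 0, 0, 0, 0]' --pt "0 0.02 0" --pt "0 0.04 0" --pt "0 0.06 0" --pt "0 0.08 0" --pt "0 0.08 0" --spin '[0, 0, 0, 0, 0]'

```text
time: 6.15
eef_pos: [0.5889, 0.0343, 0.116]
orientation: [-3.135, -0.005, -0.216]
contact_force: [5.7, 8.0, -5.3]
gripper_width: -0.0001
```

```bash
python3 - <<'E'
from mv import *
st()
E
```

```text
t 6.15 cham [0.0008 0.1288] z 0.116 cyaw 0.09 F [ 5.7  8.  -5.3] w -0.0001 q7 -0.74
```

Request:
drive_tool --gripper '[0, 0, 0, 0, 0]' --pt "0 0.02 0" --pt "0 0.04 0" --pt "0 0.06 0" --pt "0 0.08 0" --pt "0 0.08 0" --spin '[0, 0, 0, 0, 0]'

```text
time: 6.65
eef_pos: [0.5889, 0.0342, 0.1161]
orientation: [-3.13, -0.006, -0.213]
contact_force: [9.1, 17.8, -10.1]
gripper_width: -0.0001
```

```bash
python3 - <<'E'
from mv import *
st(); f=grab('top','t2.png')
im=cv2.imread('pics/t2.png')[128:248,170:360]
cv2.imwrite('pics/c3.png',cv2.resize(im,None,fx=4.2,fy=4.2,interpolation=cv2.INTER_CUBIC))
E
```

```text
t 6.65 cham [0.0007 0.1287] z 0.1161 cyaw 0.25 F [  9.1  17.8 -10.1] w -0.0001 q7 -0.73
```

View pics/c3.png

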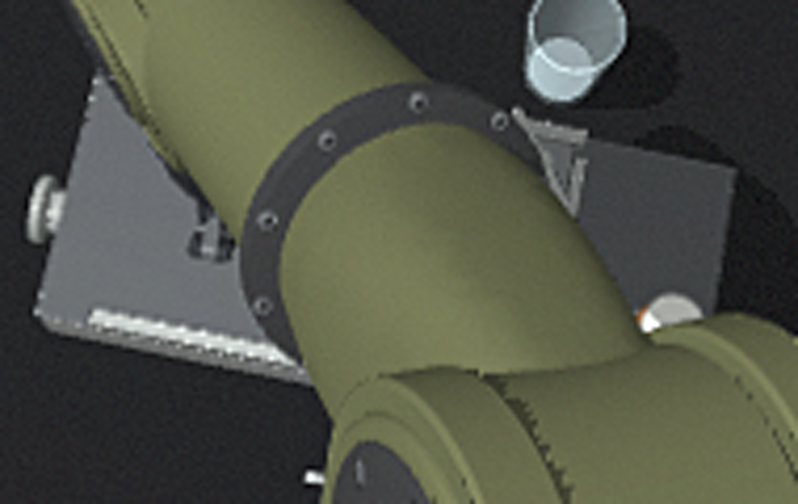

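Request:
drive_tool --gripper '[0, 0, 0.3, 0.3, 0.3, 0.3, 0.3, 0.3, 0.3]' --pt "0 -0.4 0" --pt "0 -0.6 0" --pt "0 -0.6 -1.0" --pt "0 -0.6 -1.6" --pt "0 -1.6 -1.6" --pt "0 -2.6 -1.6" --pt "0 -3.6 -1.6" --pt "0 -3.6 -1.6" --pt "0 -3.6 -1.6" --spin '[0, 0, 0, 0, 0, 0, 0, 0, 0]'

```text
time: 7.6
eef_pos: [0.6243, 0.2045, 0.1947]
orientation: [3.141, 0.0, -0.214]
contact_force: [0.4, -1.9, -0.1]
gripper_width: 0.0254
```

```bash
python3 - <<'E'
from mv import *
st(); f=grab('scene','s2.png')
im=cv2.imread('pics/s2.png')[160:270,150:340]
cv2.imwrite('pics/c4.png',cv2.resize(im,None,fx=4.2,fy=4.2,interpolation=cv2.INTER_CUBIC))
g=grab('top','t3.png')
im=cv2.imread('pics/t3.png')[128:248,170:360]
cv2.imwrite('pics/c4t.png',cv2.resize(im,None,fx=4.2,fy=4.2,interpolation=cv2.INTER_CUBIC))
E
```

```text
t 7.6 cham [-0.0014  0.3026] z 0.1947 cyaw 0.16 F [ 0.4 -1.9 -0.1] w 0.0254 q7 -0.91
```

View pics/c4.png

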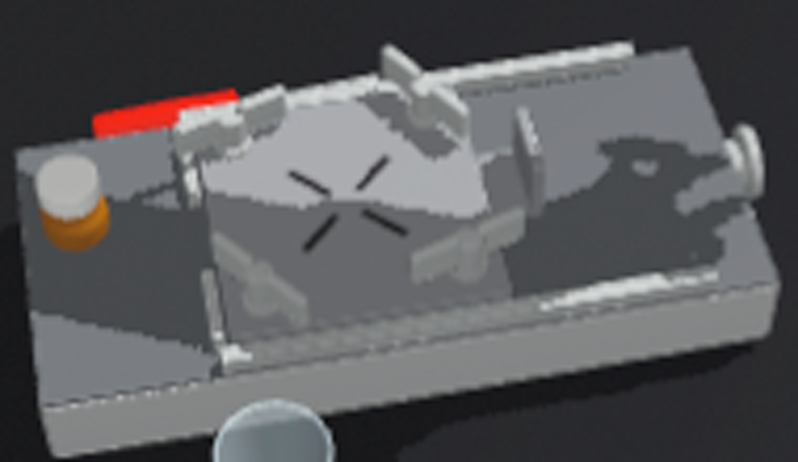

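The scene crop shows the cover home against its stops. The rib cross is at about (347,202) and the wings stand upright at the four corners.

```bash
cat > tips.py <<'E'
from mv import *
B={'fl':(1,1),'fr':(1,-1),'nr':(-1,-1),'nl':(-1,1)}
def tips(f,conv,d,z=.121):
    for k,v in d.items():
        Q=ray(f,conv(np.array(v,float)),z); u=Q[1]-Q[0]; a=np.arctan2(u[1],u[0])-P[2]
        b=np.arctan2(*B[k][::-1]); c,n=np.cos(P[2]),np.sin(P[2])
        m=(Q.mean(0)[:2]-P[:2])@np.array([[c,-n],[n,c]])
        print(k,'len',np.linalg.norm(u).round(3),'mid cham',m.round(4),'turn',np.degrees((b+np.pi/2-a+np.pi/4)%np.pi-np.pi/4).round(1))
S=lambda a:a/4.2+[150,160]-.38
T=lambda a:a/4.2+[170,128]-.38
E
python3 - <<'E'
from tips import *
f=manip.grab_frame('scene')
tips(f,S,{'nr':[[178,128],[283,88]],'nl':[[386,47],[466,108]],'fl':[[413,258],[520,210]],'fr':[[215,235],[305,295]]})
c,n=np.cos(P[2]),np.sin(P[2])
Q=ray(f,S(np.array([[347,202.],[290,173],[386,157],[305,250],[405,234]])),.087)[:,:2]-P[:2]
print((Q@np.array([[c,-n],[n,c]])).round(4))
E
```

```text
nr len 0.071 mid cham [-0.0635 -0.061 ] turn 28.9
nl len 0.072 mid cham [-0.0645  0.0619] turn 12.4
fl len 0.073 mid cham [0.0622 0.061 ] turn 27.1
fr len 0.07 mid cham [ 0.0603 -0.0617] turn 5.1
[[-0.0027  0.    ]
 [-0.0326 -0.0307]
 [-0.0334  0.0303]
 [ 0.0289 -0.0313]
 [ 0.029   0.0302]]
```

```bash
python3 - <<'E'
from mv import *
st(); print(rel([.0615,.062],.19,17.5)); print(rel([.0615,.062],.123,17.5))
E
```

```text
t 7.75 cham [0.     0.2994] z 0.1947 cyaw -0.13 F [-0.4 -0.6  0. ] w 0.0257 q7 -0.91
([1.24, 4.745, 0.103], np.float64(-0.308))
([1.24, 4.743, 1.443], np.float64(-0.308))
```

Request:
drive_tool --gripper '[0.4, 0.4, 0.4, 0.4, 0.4, 0.4, 0.4, 0.4, 0.4]' --pt "1.24 4.74 0" --pt "1.24 4.74 0" --pt "1.24 4.74 0" --pt "1.24 4.74 0" --pt "1.24 4.74 0" --pt "1.24 4.74 0.1" --pt "1.24 4.74 0.1" --pt "1.24 4.74 0.1" --pt "1.24 4.74 0.1" --spin '[-0.308, -0.308, -0.308, -0.308, -0.308, -0.308, -0.308, -0.308, -0.308]'

```text
time: 8.65
eef_pos: [0.6341, -0.0398, 0.1903]
orientation: [-3.141, -0.001, 0.093]
contact_force: [-0.2, 0.1, 0.3]
gripper_width: 0.0342
```

```bash
python3 - <<'E'
from mv import *
st(); print(rel([.0615,.062],.123,17.5))
E
```

```text
t 8.65 cham [0.0609 0.0661] z 0.1903 cyaw 17.76 F [-0.2  0.1  0.3] w 0.0342 q7 -0.28
([-0.014, 0.083, 1.345], np.float64(0.005))
```

Request:
drive_tool --gripper '[0.4, 0.4, 0.4, 0.4, 0.4, 0.4, 0.4]' --pt "-0.01 0.08 0" --pt "-0.01 0.08 0" --pt "-0.01 0.08 0.4" --pt "-0.01 0.08 0.8" --pt "-0.01 0.08 1.1" --pt "-0.01 0.08 1.34" --pt "-0.01 0.08 1.34" --spin '[0.005, 0.005, 0.005, 0.005, 0.005, 0.005, 0.005]'

```text
time: 9.35
eef_pos: [0.6332, -0.0452, 0.1211]
orientation: [-3.141, 0.003, 0.086]
contact_force: [-1.1, -1.0, 0.1]
gripper_width: 0.0342
```

```bash
python3 - <<'E'
from mv import *
st(); print(rel([.0615,.062],.123,17.5))
E
```

```text
t 9.35 cham [0.0612 0.0607] z 0.1211 cyaw 17.39 F [-1.1 -1.   0.1] w 0.0342 q7 -0.33
([0.014, -0.024, -0.038], np.float64(-0.002))
```

Request:
drive_tool --gripper '[0.4, 0, 0, 0, 0, 0]' --pt "0.01 -0.02 -0.02" --pt "0.01 -0.02 -0.02" --pt "0.01 -0.02 -0.02" --pt "0.01 -0.02 -0.02" --pt "0.01 -0.02 -0.02" --pt "0.01 -0.02 -0.02" --spin '[0, 0, 0, 0, 0, 0]' --force 30

```text
time: 9.95
eef_pos: [0.6342, -0.0438, 0.125]
orientation: [3.141, -0.0, 0.086]
contact_force: [-4.5, 0.7, 6.0]
gripper_width: 0.0164
```

```bash
python3 - <<'E'
from mv import *
st(); print(rel([.0615,.062],.123,-45)); print(manip.read_state()['moment'])
E
```

```text
t 9.95 cham [0.0618 0.0622] z 0.125 cyaw 17.38 F [-4.5  0.7  6. ] w 0.0164 q7 -0.33
([-0.007, 0.003, 0.039], np.float64(1.089))
[0.12018999 0.94627074 0.01890603]
```

Request:
drive_tool --gripper '[0, 0, 0, 0, 0, 0, 0, 0, 0, 0, 0, 0, 0]' --pt "0 0 0" --pt "0 0 0" --pt "0 0 0" --pt "0 0 0" --pt "0 0 0" --pt "0 0 0" --pt "0 0 0" --pt "0 0 0" --pt "0 0 0" --pt "0 0 0" --pt "0 0 0" --pt "0 0 0" --pt "0 0 0" --spin '[0, 0.12, 0.24, 0.36, 0.48, 0.6, 0.72, 0.84, 0.96, 1.05, 1.09, 1.09, 1.09]' --force 45

```text
time: 11.25
eef_pos: [0.6343, -0.044, 0.1251]
orientation: [-3.141, -0.0, -1.004]
contact_force: [-3.1, 0.3, 6.4]
gripper_width: 0.0161
```

```bash
python3 - <<'E'
from mv import *
st(); print(manip.read_state()['moment'])
f=grab('scene','s3.png')
im=cv2.imread('pics/s3.png')[160:270,150:340]
cv2.imwrite('pics/c5.png',cv2.resize(im,None,fx=4.2,fy=4.2,interpolation=cv2.INTER_CUBIC))
E
```

```text
t 11.25 cham [0.062  0.0622] z 0.1251 cyaw -45.07 F [-3.1  0.3  6.4] w 0.0161 q7 -1.22
[ 0.12019744  0.78728881 -0.02867477]
```

View pics/c5.png

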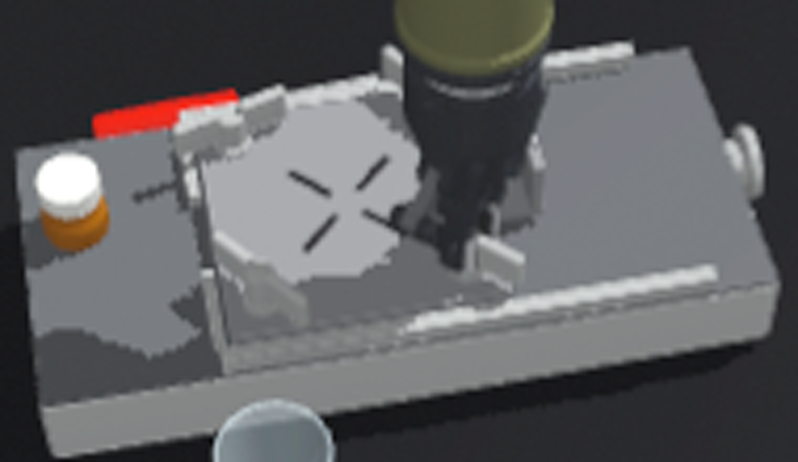

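The screw turned with the gripper: the far-left wing now runs along its rib, with its outer tip at about (520,280). Next I release it and go to the diagonal screw, near_right.

Request:
drive_tool --gripper '[0.4, 0.4, 0.4, 0.4, 0.4, 0.4]' --pt "0 0 0" --pt "0 0 0" --pt "0 0 0" --pt "0 0 -0.6" --pt "0 0 -1.3" --pt "0 0 -1.3" --spin '[0, 0, 0, 0, 0, 0]'

```text
time: 11.9
eef_pos: [0.6371, -0.0438, 0.1936]
orientation: [-3.135, -0.004, -1.004]
contact_force: [0.5, -0.1, 0.0]
gripper_width: 0.0344
```

```bash
python3 - <<'E'
from mv import *
st(); print(rel([-.062,-.062],.19,17)); print(rel([-.062,-.062],.123,17.))
E
```

```text
t 11.9 cham [0.0647 0.0629] z 0.1936 cyaw -45.09 F [ 0.5 -0.1  0. ] w 0.0344 q7 -1.19
([-0.021, 3.558, 0.047], np.float64(-1.084))
([-0.026, 3.568, 1.387], np.float64(-1.084))
```

Request:
drive_tool --gripper '[0.4, 0.4, 0.4, 0.4, 0.4, 0.4, 0.4, 0.4, 0.4, 0.4, 0.4, 0.4]' --pt "-0.02 3.56 0" --pt "-0.02 3.56 0" --pt "-0.02 3.56 0" --pt "-0.02 3.56 0" --pt "-0.02 3.56 0" --pt "-0.02 3.56 0" --pt "-0.02 3.56 0" --pt "-0.02 3.56 0" --pt "-0.02 3.56 0" --pt "-0.02 3.56 0" --pt "-0.02 3.56 0" --pt "-0.02 3.56 0" --spin '[-1.084, -1.084, -1.084, -1.084, -1.084, -1.084, -1.084, -1.084, -1.084, -1.084, -1.084, -1.084]'

```text
time: 13.1
eef_pos: [0.4838, -0.1388, 0.1888]
orientation: [3.141, -0.0, 0.079]
contact_force: [0.7, 1.2, -0.4]
gripper_width: 0.0343
```

```bash
python3 - <<'E'
from mv import *
st(); print(rel([-.062,-.062],.123,17.))
grab('scene','s4.png')
E
```

```text
t 13.1 cham [-0.0645 -0.0629] z 0.1888 cyaw 16.97 F [ 0.7  1.2 -0.4] w 0.0343 q7 -0.09
([0.053, -0.002, 1.316], np.float64(-0.0))
```

Request:
drive_tool --gripper '[0.4, 0.4, 0.4, 0.4, 0.4, 0.4, 0.4]' --pt "0.05 0 0" --pt "0.05 0 0.4" --pt "0.05 0 0.8" --pt "0.05 0 1.1" --pt "0.05 0 1.3" --pt "0.05 0 1.3" --pt "0.05 0 1.3" --spin '[0, 0, 0, 0, 0, 0, 0]'

```text
time: 13.85
eef_pos: [0.4866, -0.1386, 0.1241]
orientation: [-3.142, -0.0, 0.08]
contact_force: [0.1, 0.5, -0.4]
gripper_width: 0.034
```

```bash
python3 - <<'E'
from mv import *
st(); print(rel([-.062,-.062],.125,17.))
E
```

```text
t 13.85 cham [-0.0619 -0.0621] z 0.1241 cyaw 17.03 F [ 0.1  0.5 -0.4] w 0.034 q7 -0.17
([-0.002, -0.003, -0.018], np.float64(0.001))
```

Well centred. I grip, then turn from 17° to -45° (62°, 1.082 rad).

Request:
drive_tool --gripper '[0, 0, 0, 0, 0, 0, 0, 0, 0, 0, 0, 0, 0, 0, 0, 0, 0, 0]' --pt "0 0 0" --pt "0 0 0" --pt "0 0 0" --pt "0 0 0" --pt "0 0 0" --pt "0 0 0" --pt "0 0 0" --pt "0 0 0" --pt "0 0 0" --pt "0 0 0" --pt "0 0 0" --pt "0 0 0" --pt "0 0 0" --pt "0 0 0" --pt "0 0 0" --pt "0 0 0" --pt "0 0 0" --pt "0 0 0" --spin '[0, 0, 0, 0, 0, 0, 0.12, 0.24, 0.36, 0.48, 0.6, 0.72, 0.84, 0.96, 1.04, 1.082, 1.082, 1.082]' --force 45

```text
time: 15.65
eef_pos: [0.4865, -0.1388, 0.1246]
orientation: [-3.141, -0.001, -1.002]
contact_force: [-2.4, -0.2, 6.2]
gripper_width: 0.0164
```

```bash
python3 - <<'E'
from mv import *
st()
E
```

```text
t 15.65 cham [-0.0619 -0.0623] z 0.1246 cyaw -44.97 F [-2.4 -0.2  6.2] w 0.0164 q7 -1.02
```

Request:
drive_tool --gripper '[0.4, 0.4, 0.4, 0.4, 0.4, 0.4]' --pt "0 0 0" --pt "0 0 0" --pt "0 0 0" --pt "0 0 -0.6" --pt "0 0 -1.3" --pt "0 0 -1.3" --spin '[0, 0, 0, 0, 0, 0]'

```text
time: 16.25
eef_pos: [0.4885, -0.139, 0.1925]
orientation: [-3.137, -0.005, -1.002]
contact_force: [1.4, 0.1, 0.3]
gripper_width: 0.0341
```

```bash
python3 - <<'E'
from mv import *
st(); print(manip.read_state()['qpos'].round(2));print(rel([.0615,-.062],.19,-51.5)); print(rel([-.062,.062],.19,-57)); f=grab('scene','s5.png')
im=cv2.imread('pics/s5.png')[160:270,150:340]
cv2.imwrite('pics/c6.png',cv2.resize(im,None,fx=4.2,fy=4.2,interpolation=cv2.INTER_CUBIC))
E
```

```text
t 16.25 cham [-0.0599 -0.062 ] z 0.1925 cyaw -44.97 F [1.4 0.1 0.3] w 0.0341 q7 -0.97
[ 0.49  0.4  -0.36  1.9   0.18  0.86 -0.97]
([1.717, -1.716, 0.067], np.float64(0.114))
([-1.783, -1.725, 0.05], np.float64(0.21))
```

View pics/c6.png

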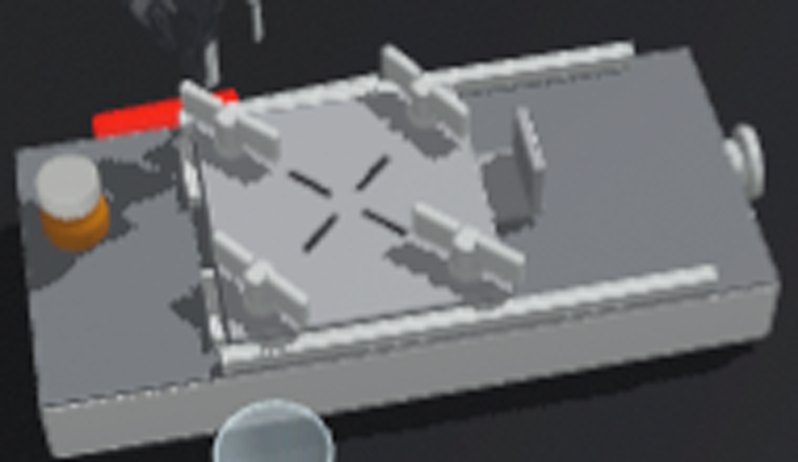

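Far-left and near-right now lie near their ribs. Their top edges read fl (415,204)-(523,262) and nr (182,84)-(279,143).

```bash
python3 - <<'E'
from tips import *
f=manip.grab_frame('scene')
tips(f,S,{'fl':[[415,204],[523,262]],'nr':[[182,84],[279,143]],'nl':[[384,47],[467,110]],'fr':[[217,233],[308,296]]})
# predicted top-edge tips at turn 90 / 85
for k,(a,b) in B.items():
  for th in (90,85,95):
    d=np.arctan2(b,a)+np.pi/2-np.radians(th); u=.038*np.array([np.cos(d),np.sin(d)]); h=.062*np.array([a,b])
    print(k,th,((proj(f,W(P,[h-u,h+u],.121))-[150,160]+.38)*4.2).round(0).tolist())
E
```

```text
fl len 0.076 mid cham [0.0616 0.062 ] turn 91.1
nr len 0.08 mid cham [-0.0593 -0.0623] turn 94.1
nl len 0.074 mid cham [-0.0637  0.0615] turn 12.3
fr len 0.072 mid cham [ 0.0602 -0.0602] turn 6.2
fl 90 [[415.0, 205.0], [524.0, 262.0]]
fl 85 [[412.0, 209.0], [526.0, 258.0]]
fl 95 [[418.0, 202.0], [520.0, 265.0]]
fr 90 [[298.0, 224.0], [220.0, 311.0]]
fr 85 [[293.0, 222.0], [224.0, 314.0]]
fr 95 [[302.0, 227.0], [215.0, 309.0]]
nr 90 [[279.0, 135.0], [181.0, 85.0]]
nr 85 [[282.0, 132.0], [178.0, 88.0]]
nr 95 [[276.0, 139.0], [185.0, 82.0]]
nl 90 [[392.0, 118.0], [459.0, 43.0]]
nl 85 [[397.0, 120.0], [455.0, 41.0]]
nl 95 [[388.0, 116.0], [464.0, 45.0]]
```

Request:
drive_tool --gripper '[0.4, 0.4, 0.4, 0.4, 0.4, 0.4, 0.4, 0.4, 0.4, 0.4, 0.4, 0.4]' --pt "0.85 -0.85 0" --pt "1.72 -1.72 0" --pt "1.72 -1.72 0" --pt "1.72 -1.72 0" --pt "1.72 -1.72 0" --pt "1.72 -1.72 0" --pt "1.72 -1.72 0" --pt "1.72 -1.72 0" --pt "1.72 -1.72 0" --pt "1.72 -1.72 0" --pt "1.72 -1.72 0" --pt "1.72 -1.72 0" --spin '[-1.6, -1.6, -1.6, -1.6, -1.6, -1.6, -1.6, -1.6, -1.6, -1.6, -1.6, -1.6]'

```text
time: 17.55
eef_pos: [0.6043, -0.1649, 0.187]
orientation: [-3.139, 0.001, 0.599]
contact_force: [0.1, -0.5, -0.0]
gripper_width: 0.034
```

```bash
python3 - <<'E'
from mv import *
st(); print(rel([.0615,-.062],.19,128.5)); im=cv2.imread('pics/s5.png')[165:205,185:265]
cv2.imwrite('pics/c7.png',cv2.resize(im,None,fx=9,fy=9,interpolation=cv2.INTER_CUBIC))
E
```

```text
t 17.55 cham [ 0.0588 -0.0624] z 0.187 cyaw 46.79 F [ 0.1 -0.5 -0. ] w 0.034 q7 0.38
([0.044, 0.034, -0.061], np.float64(-1.426))
```

View pics/c7.png

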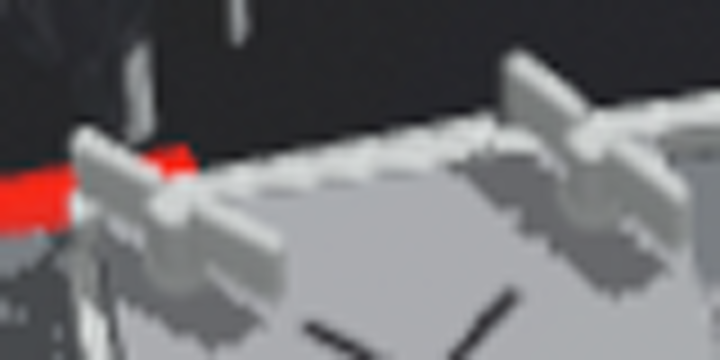

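The enlarged crop shows the near_right wing top edge from about (83,132) to (279,242). That is within about 2° of the direction predicted for tight. I continue to far_right.

Request:
drive_tool --gripper '[0.4, 0.4, 0.4, 0.4, 0.4, 0.4, 0.4, 0.4, 0.4, 0.4, 0.4, 0.4]' --pt "0.04 0.03 -0.06" --pt "0.04 0.03 -0.06" --pt "0.04 0.03 -0.06" --pt "0.04 0.03 -0.06" --pt "0.04 0.03 -0.06" --pt "0.04 0.03 -0.06" --pt "0.04 0.03 -0.06" --pt "0.04 0.03 -0.06" --pt "0.04 0.03 -0.06" --pt "0.04 0.03 -0.06" --pt "0.04 0.03 -0.06" --pt "0.04 0.03 -0.06" --spin '[-1.426, -1.426, -1.426, -1.426, -1.426, -1.426, -1.426, -1.426, -1.426, -1.426, -1.426, -1.426]'

```text
time: 18.75
eef_pos: [0.6073, -0.1649, 0.191]
orientation: [-3.141, -0.001, 2.02]
contact_force: [0.9, -0.5, 0.0]
gripper_width: 0.0347
```

```bash
python3 - <<'E'
from mv import *
st(); print(rel([.0615,-.062],.124,128.5))
E
```

```text
t 18.75 cham [ 0.0617 -0.0618] z 0.191 cyaw 128.18 F [ 0.9 -0.5  0. ] w 0.0347 q7 1.59
([-0.003, -0.004, 1.341], np.float64(-0.006))
```

Request:
drive_tool --gripper '[0.4, 0.4, 0.4, 0.4, 0.4, 0.4, 0.4]' --pt "0 0 0.2" --pt "0 0 0.5" --pt "0 0 0.8" --pt "0 0 1.1" --pt "0 0 1.32" --pt "0 0 1.32" --pt "0 0 1.32" --spin '[-0.006, -0.006, -0.006, -0.006, -0.006, -0.006, -0.006]'

```text
time: 19.45
eef_pos: [0.6076, -0.1648, 0.1256]
orientation: [3.142, -0.001, 2.03]
contact_force: [0.2, -0.7, -0.2]
gripper_width: 0.0343
```

```bash
python3 - <<'E'
from mv import *
st(); print(rel([.0615,-.062],.125,45))
E
```

```text
t 19.45 cham [ 0.062  -0.0616] z 0.1256 cyaw 128.76 F [ 0.2 -0.7 -0.2] w 0.0343 q7 1.53
([-0.001, -0.012, 0.013], np.float64(1.462))
```

Request:
drive_tool --gripper '[0, 0, 0, 0, 0, 0, 0, 0, 0, 0, 0, 0, 0, 0, 0, 0, 0, 0, 0, 0]' --pt "0 0 0" --pt "0 0 0" --pt "0 0 0" --pt "0 0 0" --pt "0 0 0" --pt "0 0 0" --pt "0 0 0" --pt "0 0 0" --pt "0 0 0" --pt "0 0 0" --pt "0 0 0" --pt "0 0 0" --pt "0 0 0" --pt "0 0 0" --pt "0 0 0" --pt "0 0 0" --pt "0 0 0" --pt "0 0 0" --pt "0 0 0" --pt "0 0 0" --spin '[0, 0, 0, 0, 0, 0, 0.12, 0.24, 0.36, 0.48, 0.6, 0.72, 0.84, 0.96, 1.08, 1.2, 1.32, 1.41, 1.45, 1.45]' --force 45

```text
time: 21.45
eef_pos: [0.6079, -0.1655, 0.1266]
orientation: [3.14, -0.0, 0.578]
contact_force: [0.8, -2.4, 4.8]
gripper_width: 0.0157
```

```bash
python3 - <<'E'
from mv import *
st()
E
```

```text
t 21.45 cham [ 0.0624 -0.0623] z 0.1266 cyaw 45.57 F [ 0.8 -2.4  4.8] w 0.0157 q7 0.3
```

Request:
drive_tool --gripper '[0, 0.4, 0.4, 0.4, 0.4, 0.4, 0.4]' --pt "0 0 0" --pt "0 0 0" --pt "0 0 0" --pt "0 0 0" --pt "0 0 -0.6" --pt "0 0 -1.3" --pt "0 0 -1.3" --spin '[0, 0, 0, 0, 0, 0, 0]'

```text
time: 22.15
eef_pos: [0.6098, -0.1643, 0.1952]
orientation: [3.137, -0.005, 0.58]
contact_force: [-0.3, -0.1, 0.7]
gripper_width: 0.0344
```

```bash
python3 - <<'E'
from mv import *
st(); print(rel([-.062,.062],.19,123))
E
```

```text
t 22.15 cham [ 0.064  -0.0606] z 0.1952 cyaw 45.69 F [-0.3 -0.1  0.7] w 0.0344 q7 0.36
([-0.005, -3.517, 0.089], np.float64(-1.349))
```

Request:
drive_tool --gripper '[0.4, 0.4, 0.4, 0.4, 0.4, 0.4, 0.4, 0.4, 0.4, 0.4, 0.4, 0.4, 0.4, 0.4]' --pt "0 -3.52 0" --pt "0 -3.52 0" --pt "0 -3.52 0" --pt "0 -3.52 0" --pt "0 -3.52 0" --pt "0 -3.52 0" --pt "0 -3.52 0" --pt "0 -3.52 0" --pt "0 -3.52 0" --pt "0 -3.52 0" --pt "0 -3.52 0" --pt "0 -3.52 0" --pt "0 -3.52 0" --pt "0 -3.52 0" --spin '[-1.349, -1.349, -1.349, -1.349, -1.349, -1.349, -1.349, -1.349, -1.349, -1.349, -1.349, -1.349, -1.349, -1.349]'

```text
time: 23.55
eef_pos: [0.5111, -0.0177, 0.1909]
orientation: [3.141, 0.0, 1.928]
contact_force: [-0.7, -0.2, -0.1]
gripper_width: 0.034
```

```bash
python3 - <<'E'
from mv import *
st(); print(rel([-.062,.062],.125,123))
E
```

```text
t 23.55 cham [-0.064   0.0612] z 0.1909 cyaw 122.91 F [-0.7 -0.2 -0.1] w 0.034 q7 1.19
([-0.008, 0.042, 1.318], np.float64(-0.002))
```

Request:
drive_tool --gripper '[0.4, 0.4, 0.4, 0.4, 0.4, 0.4, 0.4]' --pt "0 0.04 0.2" --pt "0 0.04 0.5" --pt "0 0.04 0.8" --pt "0 0.04 1.1" --pt "0 0.04 1.32" --pt "0 0.04 1.32" --pt "0 0.04 1.32" --spin '[0, 0, 0, 0, 0, 0, 0]'

```text
time: 24.25
eef_pos: [0.5129, -0.0168, 0.1246]
orientation: [-3.141, -0.001, 1.929]
contact_force: [-0.5, -0.7, -0.2]
gripper_width: 0.0344
```

```bash
python3 - <<'E'
from mv import *
st(); print(rel([-.062,.062],.125,45))
E
```

```text
t 24.25 cham [-0.0624  0.0625] z 0.1246 cyaw 122.99 F [-0.5 -0.7 -0.2] w 0.0344 q7 1.1
([-0.013, 0.001, -0.008], np.float64(1.361))
```

Next I turn this screw by 1.355 rad, release it and raise the arm. Then I swing the arm clear towards the robot's left so I can look.

Request:
drive_tool --gripper '[0, 0, 0, 0, 0, 0, 0, 0, 0, 0, 0, 0, 0, 0, 0, 0, 0, 0, 0, 0]' --pt "-0.01 0 0" --pt "-0.01 0 0" --pt "-0.01 0 0" --pt "-0.01 0 0" --pt "-0.01 0 0" --pt "-0.01 0 0" --pt "-0.01 0 0" --pt "-0.01 0 0" --pt "-0.01 0 0" --pt "-0.01 0 0" --pt "-0.01 0 0" --pt "-0.01 0 0" --pt "-0.01 0 0" --pt "-0.01 0 0" --pt "-0.01 0 0" --pt "-0.01 0 0" --pt "-0.01 0 0" --pt "-0.01 0 0" --pt "-0.01 0 0" --pt "-0.01 0 0" --spin '[0, 0, 0, 0, 0, 0, 0.12, 0.24, 0.36, 0.48, 0.6, 0.72, 0.84, 0.96, 1.08, 1.2, 1.3, 1.355, 1.355, 1.355]' --force 45

```text
time: 26.25
eef_pos: [0.5133, -0.0181, 0.1254]
orientation: [3.14, 0.0, 0.573]
contact_force: [-1.0, -2.1, 5.9]
gripper_width: 0.0157
```

```bash
python3 - <<'E'
from mv import *
st()
E
```

```text
t 26.25 cham [-0.0618  0.0613] z 0.1254 cyaw 45.3 F [-1.  -2.1  5.9] w 0.0157 q7 0.01
```

Request:
drive_tool --gripper '[0.4, 0.4, 0.4, 0.4, 0.4, 0.4]' --pt "0 0 0" --pt "0 0 0" --pt "0 0 0" --pt "0 0 -0.6" --pt "0 0 -1.5" --pt "0 0 -1.5" --spin '[0, 0, 0, 0, 0, 0]'

```text
time: 26.85
eef_pos: [0.5156, -0.0163, 0.2044]
orientation: [3.138, -0.007, 0.575]
contact_force: [0.9, 1.0, 0.4]
gripper_width: 0.0342
```

```bash
python3 - <<'E'
from mv import *
st(); print(rel([.4,.42],.2,45,world=True))
E
```

```text
t 26.85 cham [-0.0599  0.0635] z 0.2044 cyaw 45.36 F [0.9 1.  0.4] w 0.0342 q7 0.11
([2.801, -8.583, 0.075], np.float64(0.006))
```

Request:
drive_tool --gripper '[0.4, 0.4, 0.4, 0.4, 0.4, 0.4, 0.4, 0.4, 0.4, 0.4]' --pt "2.4 -7.3 0" --pt "2.4 -7.3 0" --pt "2.4 -7.3 0" --pt "2.4 -7.3 0" --pt "2.4 -7.3 0" --pt "2.4 -7.3 0" --pt "2.4 -7.3 0" --pt "2.4 -7.3 0" --pt "2.4 -7.3 0" --pt "2.4 -7.3 0" --spin '[0, 0, 0, 0, 0, 0, 0, 0, 0, 0]'

```text
time: 27.85
eef_pos: [0.4151, 0.3545, 0.1992]
orientation: [3.141, 0.001, 0.576]
contact_force: [0.1, -0.7, 0.0]
gripper_width: 0.0343
```

```bash
python3 - <<'E'
from mv import *
st(); f=grab('scene','s6.png'); g=grab('top','t6.png')
a=cv2.imread('pics/t6.png')[135:225,205:325]   # overlay-free
b=cv2.imread('pics/s6.png')[160:250,180:300]
z=lambda i:cv2.resize(i,None,fx=6.5,fy=6.5,interpolation=cv2.INTER_CUBIC)
cv2.imwrite('pics/c8.png',z(a)); cv2.imwrite('pics/c9.png',z(b))
E
```

```text
t 27.85 cham [-0.238  0.404] z 0.1992 cyaw 45.46 F [ 0.1 -0.7  0. ] w 0.0343 q7 -0.62
```

View pics/c8.png

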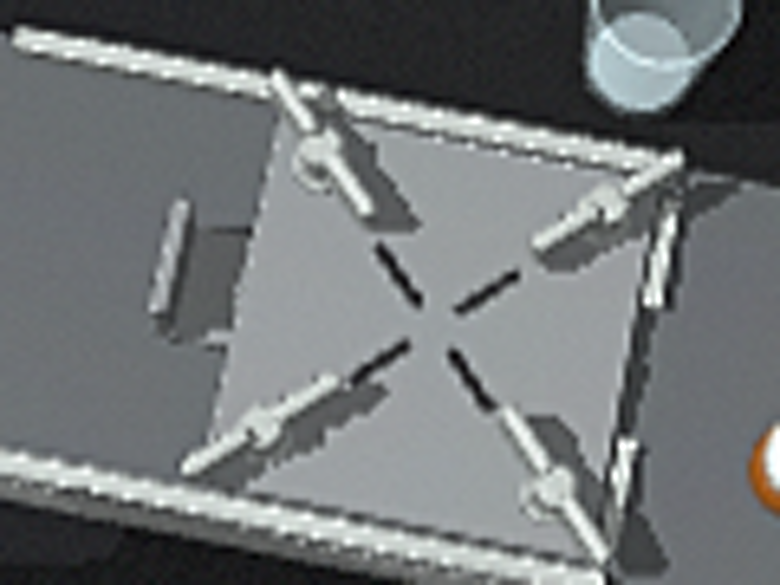

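All four wings now lie near their ribs and the cover is home. Wing tips read fl (277,78)-(370,214), fr (537,247)-(678,158), nl (187,468)-(338,381) and nr (505,411)-(603,555).

```bash
python3 - <<'E'
from tips import *
g=manip.grab_frame('top')
T2=lambda a:a/6.5+[205,135]-.42
tips(g,T2,{'fl':[[277,78],[370,214]],'fr':[[537,247],[678,158]],'nl':[[187,468],[338,381]],'nr':[[505,411],[603,555]]})
c,n=np.cos(P[2]),np.sin(P[2]);M=np.array([[c,-n],[n,c]])
for v in ([[379,245],[420,305]],[[457,311],[518,272]],[[354,381],[409,344]],[[451,350],[490,408]]):
    Q=(ray(g,T2(np.array(v,float)),.087)[:,:2]-P[:2])@M; u=Q[1]-Q[0]; print('rib',Q.round(3).tolist(),np.degrees(np.arctan2(u[1],u[0])).round(1))
# intensity-weighted direction of the bright top edges, metric plane at .121
gray=cv2.cvtColor(g['img'],cv2.COLOR_RGB2GRAY).astype(np.float32)
for k,(a,b) in B.items():
    h=.062*np.array([a,b]); r=np.array([a,b])/2**.5; q=np.array([-r[1],r[0]])
    al=np.r_[np.linspace(-.034,-.014,21),np.linspace(.014,.034,21)]; ac=np.linspace(-.012,.012,97)
    A,C=np.meshgrid(al,ac,indexing='ij')
    pts=h+A[...,None]*r+C[...,None]*q
    uv=proj(g,W(P,pts.reshape(-1,2),.121)).astype(np.float32)
    I=cv2.remap(gray,uv[:,0].reshape(A.shape),uv[:,1].reshape(A.shape),cv2.INTER_CUBIC)
    w=np.clip(I-190,0,None); ok=w.sum(1)>20
    pos=(w*C).sum(1)[ok]/w.sum(1)[ok]; s,o=np.polyfit(al[ok],pos,1)
    print(k,'dev ccw from rib deg',np.degrees(np.arctan(s)).round(2),'off mm',(o*1e3).round(1),ok.sum(),I.max().round())
E
```

```text
fl len 0.072 mid cham [0.0603 0.062 ] turn 90.1
fr len 0.072 mid cham [ 0.0606 -0.0606] turn 90.3
nl len 0.072 mid cham [-0.0625  0.0619] turn 92.7
nr len 0.072 mid cham [-0.0619 -0.0601] turn 90.1
rib [[0.032, 0.031], [0.009, 0.008]] -135.0
rib [[0.01, -0.008], [0.032, -0.03]] -45.0
rib [[-0.03, 0.03], [-0.009, 0.01]] -43.7
rib [[-0.008, -0.008], [-0.029, -0.03]] -135.4
fl dev ccw from rib deg -0.48 off mm 1.1 42 263.0
fr dev ccw from rib deg 1.18 off mm 2.7 42 263.0
nr dev ccw from rib deg -1.22 off mm -1.1 42 254.0
nl dev ccw from rib deg -1.57 off mm -0.9 42 246.0
```

View pics/c9.png

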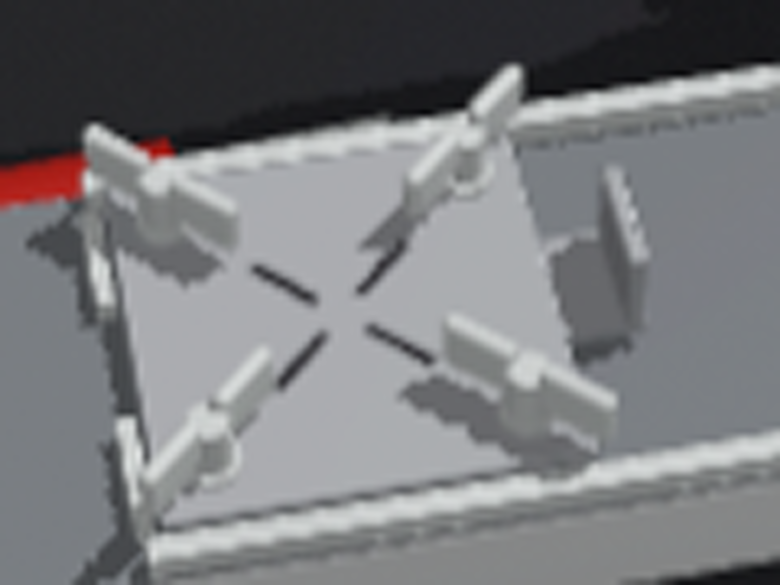

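The scene view agrees: all four wings lie along their ribs, within about 2°, and the cover is against its stops. I compare the bystanders with the first picture and hand in.

```bash
python3 - <<'E'
from mv import *
a=cv2.imread('pics/top0.png',0).astype(float);b=cv2.imread('pics/t6.png',0).astype(float)
for n,(x0,x1,y0,y1) in dict(beaker=(295,320,122,152),jar=(320,340,196,214),dish=(336,372,236,272),driver=(280,314,240,258),bottles=(375,428,150,232)).items():
    (d,_),r=cv2.phaseCorrelate(a[y0:y1,x0:x1].copy(),b[y0:y1,x0:x1].copy()); print(n,np.round([*(d if np.ndim(d) else [d,_]),r],2))
print(manip.close_job()); 
E
```

```text
beaker [0.48 0.01 1.  ]
jar [ 0.05 -0.04  1.  ]
dish [-0.04 -0.11  0.81]
driver [ 0.07 -0.07  1.09]
bottles [0.02 0.05 1.01]
the job is handed in; nothing more can be done
None
```

The job is handed in: I pushed the cover home and turned all four wing screws clockwise in cross order. The order was far_left, near_right, far_right, near_left. It took about 28 s of the 72 s allowed.

- **Cover:** it stopped against its end stops. The push force rose from about 10 N to 22 N while the tool stayed still, with the tab face within 1 mm of its home position. The last pictures still show it home.
- **Wings:** the last top view puts them at about 90.1° (fl), 90.1° (nr), 90.3° (fr) and 92.7° (nl), where 90° is tight. A separate fit to the wing edges differs by 1–2° for each screw: fl, nr and nl about 0.5–1.6° past the rib, fr about 1.2° short of it. I left them there because that is near the measuring limit.
- **An earlier reading that disagreed:** a rough reading from the scene camera put near_right at 94°. An enlarged crop of that picture and the later top view did not support it.
- **Bystanders:** the jar, dish, screwdriver and bottles moved 0.1 pixel or less between the first and last pictures. The beaker shows a 0.5 pixel shift, probably from changed shadows on the glass; the tool never went near it. I did not check the spatula, though the arm stayed about 0.2 m above the table on that side.

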